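Find the full sample case and weigh its vial

ROBOT

A 7-joint arm with a two-finger parallel gripper is mounted at the origin on the work surface. World frame = base frame: x ahead of the robot, y to its left, z up, the work surface at z = 0. Lengths are in m, angles in rad, forces in N, time in s.
With the tool pointing down it reaches from about 0.425 to 0.825 m from the base axis. Payload 3.6 kg.
Tool frame: the origin (TCP) lies between the finger pads, 19 mm behind the fingertips; this is the grasp point; z points along the fingers, y is the line along which they close (so a half turn about z gives the same grasp; the last joint's range is limited). The gripper opens to 85 mm and grips with 20 to 120 N. Pads are 22 mm wide; open, the fingers measure 114 mm over their backs; the gripper's body (76 mm by 85 mm) begins 54 mm behind the grasp point. The pads swing forward as they close: fully open they stand 13 mm farther back than shut.
Start: joints at [-1.319, 0.615, -0.013, 1.423, 0.008, 1.103, -0.04], TCP at [0.179, 0.625, 0.25] pointing down, gripper open.
Joint ranges: [-3.12, 3.12], [-0.3, 2.06], [-1.34, 1.32], [0.26, 2.42], [-1.36, 4.5], [0.01, 1.98], [-2.84, 2.84]. Speed limits (rad/s): [2.79, 2.79, 3.14, 3.14, 3.14, 3.14, 3.14].

INTERFACE

Orientations are given as a unit quaternion [x, y, z, w].
In Python, from station import arm, snapshot, camera_info, ticket gives the robot as it stands. Calls block until the motion is done:
- arm.movep(position, orientation): joint-space move of the TCP to a pose.
- arm.line_to(position, velocity=0.15, ori=None): straight line of the TCP; ori=None keeps the orientation; velocity is the mean speed in m/s.
- arm.move_j(angles): joint-space move.
- arm.move_gripper(opening, effort=None): opening from 0.0 (shut) to 1.0 (fully open); effort is the grip in N (None keeps the last); returns when the fingers have stopped.
- arm.pause(seconds).
- arm.ik(position, orientation): joint angles nearest the present ones, or None.
- snapshot(name): name is "scene" or "top"; returns the picture (480x640x3 uint8, blue, green, red); there is no depth.
- camera_info(name): a dict with "fx", "fy", "cx", "cy" (pixels), "R" (3x3) and "t" (3): a world point X has camera coordinates R X + t. Camera axes: x right, y down, z forward; pixel columns grow to the right and rows downward; lengths in m; the calibration is good to about 2 mm. A picture is of the moment at which its call begins. camera_info takes no time and is no camera call.
A pose or a line that the arm cannot do raises arm.MotionError and nothing moves.
- ticket.finish_job(): hands the job in; it is judged then, once.
Readings, each from a call of its own:
- arm.read_time(): time.
- arm.read_joint_positions(): joint angles.
- arm.read_dq(): joint speeds.
- arm.read_effort(): joint torques, N m.
- arm.read_tool_pos(): TCP position.
- arm.read_eef_rot(): TCP orientation.
- arm.read_ft_force(): force on the tool from outside, world axes, zero at the start.
- arm.read_wrist_torque(): the same for the moment, N m.
- arm.read_opening(): opening from 0.0 (shut) to 1.0 (fully open).
- arm.read_finger_force(): force on a finger pad.
Only numpy, scipy, OpenCV 4.12 (cv2) and the standard library are available. Lean on these libraries where they do the work, as an engineer would, in place of code of your own. Each camera call takes 0.05 s, during which the arm holds its last target. There are 200 camera calls.

TASK

One of the three closed sample cases on the desk holds a vial full of metal; the others hold near-empty vials that look just the same. Heft the closed cases, lifting them clear of the desk, to find the heavy one, then take off its lid, lift out its vial and set it down on the middle of the little scale's pan without dropping it. Leave all three cases standing upright on the desk.

Things in the scene. Friction and masses are not known exactly. Their poses are not given: they have to be found in the camera images.
- case_a: One of three identical closed sample cases: opaque white box 120 (own x) x 60 (own y) x 50 mm high, walls and floor 4 mm, with a loose blue lid. Lift it by its 60 mm wide sides; lid stays on. Heavy case about 0.52 kg closed, the two light ones 0.23 kg; any of the three may be the heavy one. Starts on the desk, x within 20 degrees of world x. Origin: centre of underside, z up.
- case_b: Identical to case_a, same origin and axes. All lids: blue plate 120 x 60 x 6 mm resting on the rim (50 to 56 mm height; 3 mm lip below it inside the rim), not fastened, 0.05 kg. In its middle a white grip bar, 40 mm along the case's x, 16 mm along its y, 20 mm tall (top at 76 mm). Take the lid straight up by this bar.
- case_c: Identical to case_a, same origin and axes. Inside each case at its centre stands a round vial, 36 mm diameter, 40 mm tall (4 to 44 mm height), white with blue cap, in a low nest (top at 9 mm, 2 mm play). Full vial 0.32 kg, the others 0.03 kg, same look. Inner space 112 (x) x 52 mm (y): grip the vial along the case's x, fingers part open.
- pan (a point): centre of the top face of the small bench scale's round steel pan: 110 mm in diameter, flat, rigid, its top 40 mm above the desk; the grey scale body (150 x 130 x 28 mm, fixed to the desk) has a greenish display on the side nearest the robot. Axes: z up
There are look-alikes about, which are no part of the job. What is shaped like the case_c but purple is not meant.

How it is judged:
By the outcome, as a careful person would: the job done as asked, in the order asked, and still so for the second after the job is handed in, with the robot touching nothing.
It also fails if it takes over 72 s, if anything falls off the work surface, if the arm or the gripper's body presses on something with over 40 N, if the wrist force passes 120 N, or if a joint passes its speed limit or range.

## Working session

There is one attempt and no reset: what is moved stays moved. The work goes in short steps, each a Python script; the robot and the scene stay as the last script left them, time stands still between calls to the robot, and variables do not carry over. Pictures are saved under pics/ and viewed, at most 10 in all, crops included, and the job is handed in when it is done.

```bash
mkdir -p pics; python3 - <<'E'
from station import arm, snapshot, camera_info
import cv2
for n in("scene","top"):
    cv2.imwrite(f"pics/{n}0.png",snapshot(n)); c=camera_info(n); print(n,c)
print(arm.read_time(),arm.read_eef_rot(),arm.read_tool_pos())
E
```

```text
scene {'fx': 454.83914743251336, 'fy': 454.83914743251336, 'cx': 322.9737807490555, 'cy': 238.2322349781812, 'R': array([[-0.24755443,  0.96886654, -0.00379952],
       [ 0.74586403,  0.18806932, -0.6389967 ],
       [-0.61838795, -0.16102039, -0.76920009]]), 't': array([ 0.17874564, -0.28386754,  1.36936236])}
top {'fx': 532.9517887580524, 'fy': 532.9517887580524, 'cx': 322.53593641835806, 'cy': 238.14254108025509, 'R': array([[ 0.0263953 , -0.9996388 , -0.00505625],
       [-0.98889693, -0.02537105, -0.14642118],
       [ 0.14624001,  0.00886494, -0.98920942]]), 't': array([-0.07824464,  0.45408324,  1.06680052])}
0.1 [ 1.38906112e-01  9.90304861e-01 -1.15934191e-03 -1.73878604e-04] [0.17866667 0.62429558 0.24893291]
```

View pics/top0.png

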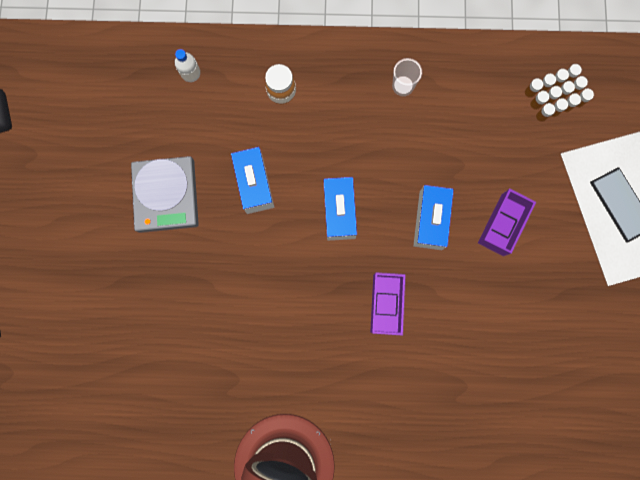

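View pics/scene0.png

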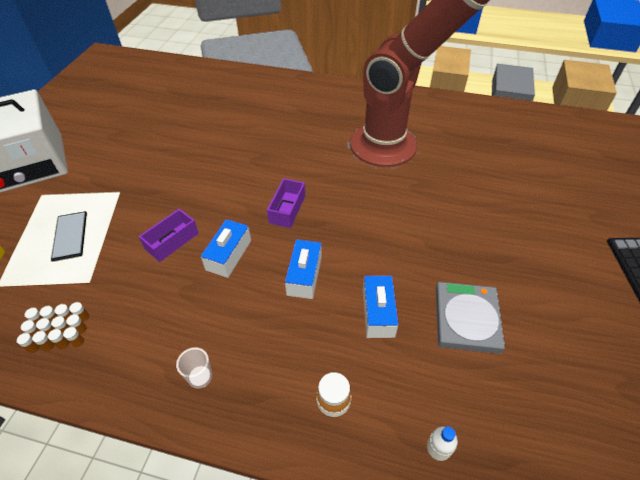

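Top view: three closed blue-lidded cases at about (252,180), (340,208) and (434,216), with the scale pan at (160,186). The purple look-alikes are at (507,222) and (388,304). The scene view shows the same layout, and the arm is clear of it all.

```bash
cat > h.py <<'E'
from station import arm, snapshot, camera_info, ticket
import numpy as np, cv2
from scipy.spatial.transform import Rotation as Ro
def cast(n,px,z):
    c=camera_info(n); R=np.array(c["R"]); o=-R.T@np.array(c["t"])
    d=np.array([((p[0]-c["cx"])/c["fx"],(p[1]-c["cy"])/c["fy"],1) for p in np.atleast_2d(px)])@R
    return o+d*((z-o[2])/d[:,2])[:,None]
def blobs(mask,amin):
    cs,_=cv2.findContours(mask,cv2.RETR_EXTERNAL,cv2.CHAIN_APPROX_NONE)
    return [c for c in cs if cv2.contourArea(c)>amin]
def rect(n,c,z):
    """min-area rectangle of a contour cast to height z: centre, long/short side, angle of the long side to x"""
    P=cast(n,c[:,0,:]+0.0,z)[:,:2]
    r=cv2.minAreaRect((P*1000).astype(np.float32)); b=cv2.boxPoints(r)
    e=[b[1]-b[0],b[2]-b[1]]; l=max(e,key=np.linalg.norm)
    a=(np.arctan2(l[1],l[0])+np.pi/2)%np.pi-np.pi/2
    return np.array(r[0])/1000,sorted(r[1]),a
def lids(n):
    im=snapshot(n); hsv=cv2.cvtColor(im,cv2.COLOR_BGR2HSV)
    m=cv2.inRange(hsv,(100,150,190),(118,255,255))
    out=[rect(n,c,.056) for c in blobs(m,400)]
    return im,hsv,out
def down(psi):
    """tool-down orientation, closing line along psi+90deg; half turn chosen for least joint travel in joint 7"""
    return [(Ro.from_euler('z',psi+k)*Ro.from_euler('x',np.pi)).as_quat() for k in (0,np.pi)]
def goto(p,psi):
    q0=np.array(arm.read_joint_positions()); best=None
    for q in down(psi):
        j=arm.ik(list(p),list(q))
        if j is not None and (best is None or abs(j-q0).max()<best[0]): best=(abs(np.array(j)-q0).max(),q)
    if best is None: raise RuntimeError(f"no ik {p} {psi}")
    arm.movep(list(p),list(best[1]))
E
python3 - <<'E'
from h import *
for n in("top","scene"):
    im,hsv,L=lids(n)
    for c,s,a in L: print(n,c.round(4),np.round(s,1),np.degrees(a).round(1))
    # bar tops / pan: light unsaturated blobs
    m=cv2.inRange(hsv,(0,0,235),(179,40,255))
    for b in blobs(m,60):
        c,s,a=rect(n,b,.076)
        if 30<s[1]<50 and s[0]<25: print(n,"bar",c.round(4),np.round(s,1),np.degrees(a).round(1))
    m=cv2.inRange(hsv,(0,0,150),(179,60,255))
    for b in blobs(m,1000):
        c,s,a=rect(n,b,.04)
        if 90<s[0]<s[1]<135: print(n,"pan",c.round(4),np.round(s,1))
    c=im[190,160] if n=="top" else im[318,472]; print(c)
E
```

```text
top [ 0.5054 -0.2943] [ 59.6 119.8] -6.4
top [ 0.5193 -0.0997] [ 59.3 119.7] 5.1
top [0.5756 0.0842] [ 59.3 119.8] 15.0
top bar [ 0.5056 -0.2942] [14.3 38.6] -6.4
top bar [ 0.5196 -0.0997] [14.4 37.6] 5.2
top bar [0.5757 0.0844] [14.7 39. ] 15.9
top bar [ 0.7835 -0.2273] [15.2 30.8] 71.8
[223 206 205]
scene [0.5778 0.0872] [ 59.6 118.5] 15.0
scene [ 0.5222 -0.0964] [ 59.8 119.8] 5.1
scene [ 0.5085 -0.2906] [ 60. 120.] -6.4
scene [-0.9846  0.7839] [168.8 236.4] -1.0
scene bar [0.5789 0.088 ] [13.7 36.9] 16.4
scene bar [ 0.5222 -0.0969] [14.  38.6] 5.7
scene bar [ 0.5084 -0.291 ] [13.7 37.6] -5.7
[226 220 220]
```

```bash
cat >> h.py <<'E'
CASES=[((.5767,.0857),np.radians(15.)),((.5208,-.0981),np.radians(5.1)),((.5070,-.2925),np.radians(-6.4))]
def fz(n=5):
    v=[]
    for _ in range(n): arm.pause(.03); v.append(arm.read_ft_force()[2])
    return np.mean(v)
E
python3 - <<'E'
from h import *
for n in("top","scene"):
    hsv=cv2.cvtColor(snapshot(n),cv2.COLOR_BGR2HSV)
    m=cv2.morphologyEx(cv2.inRange(hsv,(0,0,190),(179,60,255)),cv2.MORPH_OPEN,np.ones((5,5)))
    for b in blobs(m,1000):
        c,s,a=rect(n,b,.04)
        if 80<s[0]<s[1]<145: print(n,"pan",c.round(4),np.round(s,1))
arm.move_gripper(1.0)
for (x,y),a in CASES:
    goto((x,y,.15),a); f0=fz()
    arm.line_to([x,y,.031],.2)
    arm.move_gripper(0.0,50)
    o=arm.read_opening()
    arm.line_to([x,y,.08],.12); arm.pause(.3); f1=fz()
    print("opening",o,"weight",f0-f1,"t",arm.read_time())
    arm.line_to([x,y,.0318],.1); arm.move_gripper(1.0); arm.line_to([x,y,.15],.25)
E
```

```text
top pan [0.5597 0.2746] [104.9 107.4]
scene pan [0.5622 0.2782] [104.  108.4]
opening 0.6979214079713679 weight 2.306051489373451 t 5.2167
opening 0.6953438315017263 weight 2.665416202018025 t 9.9417
opening 0.6993702965421104 weight 4.853442868085317 t 14.675
```

The third case (y≈-0.29) is the heavy one. I'll re-measure it after the heft, then take its lid off.

```bash
python3 - <<'E'
from h import *
goto((.56,.0,.25),0)
T=[sorted([l for l in lids(n)[2] if l[0][0]>0],key=lambda l:l[0][1]) for n in("top","scene")]
for t in T:
    for c,s,a in t: print(c.round(4),np.round(s,1),np.degrees(a).round(1))
c=(T[0][0][0]+T[1][0][0])/2; a=(T[0][0][2]+T[1][0][2])/2
assert abs(c-[.507,-.2925]).max()<.012
np.save("heavy.npy",[c[0],c[1],a])
x,y=c
arm.move_gripper(.6); goto((x,y,.16),a); f0=fz()
arm.line_to([x,y,.079],.15); print("touch",fz()-f0)
arm.move_gripper(0,40); print("open",arm.read_opening(),arm.read_finger_force())
arm.line_to([x,y,.18],.12); print("w",f0-fz(),arm.read_opening(),arm.read_time())
cv2.imwrite("pics/lid.png",np.hstack([snapshot("top")[130:290,350:550],snapshot("scene")[170:330,170:370]]))
E
```

```text
[ 0.5042 -0.2928] [ 59.6 120. ] -6.5
[ 0.5179 -0.0992] [ 59.4 119.8] 5.0
[0.5629 0.0807] [59.5 97.4] 14.9
[ 0.5071 -0.2888] [ 60.3 120. ] -6.6
[ 0.5209 -0.0959] [ 59.6 119.5] 5.0
[0.5776 0.0869] [ 59.6 118.1] 15.0
touch 0.5669384800609956
open 0.17360756516445397 40.887815952301025
w 0.43438323079693486 0.17567812313725067 21.8167
```

View pics/lid.png

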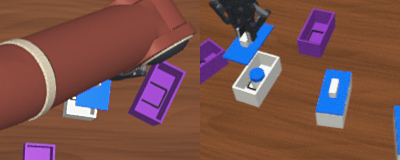

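The crop shows the lid held in the gripper and the open white case upright, with its blue-capped vial standing in the nest at about (257,74). Next: put the lid down, then get a closer look at the vial.

```bash
python3 - <<'E'
from h import *
h=np.load("heavy.npy")
goto((.655,-.16,.18),h[2]); arm.line_to([.655,-.16,.0335],.15)
arm.move_gripper(.6); arm.line_to([.655,-.16,.18],.25)
goto((.5,.0,.28),h[2])
V=[]
for n in("top","scene"):
    hsv=cv2.cvtColor(snapshot(n),cv2.COLOR_BGR2HSV)
    m=cv2.inRange(hsv,(100,120,120),(118,255,255))
    for b in blobs(m,60):
        c,s,a=rect(n,b,.044)
        if np.hypot(*(c-h[:2]))<.09: print(n,c.round(4),np.round(s,1)); V.append(c) if s[1]<50 else 0
    # case rim
    m=cv2.inRange(hsv,(0,0,150),(179,50,255))
    for b in blobs(m,150):
        c,s,a=rect(n,b,.05)
        if np.hypot(*(c-h[:2]))<.06: print(n,"white",c.round(4),np.round(s,1),np.degrees(a).round(1))
print(h,V,arm.read_time())
i=snapshot("top"); cv2.imwrite("pics/open.png",i[100:300,300:600])
E
```

```text
top [ 0.5033 -0.2923] [34.9 36.1]
top white [ 0.5043 -0.2928] [ 62.1 122.5] -6.4
scene [ 0.5104 -0.2887] [32.7 41.1]
scene white [ 0.5203 -0.2801] [ 84.8 148.4] -6.8
[ 0.5056705  -0.29080309 -0.11351806] [array([ 0.50333737, -0.29229996]), array([ 0.51037363, -0.28865048])] 26.0917
```

View pics/open.png

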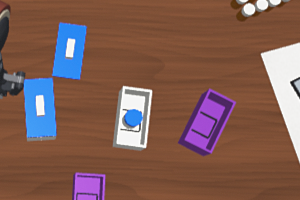

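The crop shows the open case upright at about (132,117) with the vial centred, and the lid lying flat on the desk at about (70,50), clear of everything. Next: take the vial.

```bash
python3 - <<'E'
from h import *
x,y,a=np.load("heavy.npy"); psi=a+np.pi/2
arm.move_gripper(.66); goto((x,y,.16),psi); f0=fz()
arm.line_to([x,y,.033],.12); print("touch",fz()-f0)
arm.move_gripper(0,50); print("open",arm.read_opening(),arm.read_finger_force())
arm.line_to([x,y,.06],.06); arm.line_to([x,y,.18],.15); print("w",f0-fz(),arm.read_opening(),arm.read_time())
px,py=.561,.2764
goto((px,py,.18),psi); f1=fz()
arm.line_to([px,py,.085],.15); arm.line_to([px,py,.0702],.03)
print("dz",fz()-f1,arm.read_tool_pos(),arm.read_time())
cv2.imwrite("pics/place.png",np.hstack([snapshot("top")[110:270,90:290],snapshot("scene")[230:390,350:550]]))
E
```

```text
touch 0.4584471878367116
open 0.4077918637155383 50.387716591358185
w 3.1277098459249393 0.4069390657467891 31.1417
dz 0.4149151811790275 [0.56109524 0.27640314 0.07024023] 34.95
```

View pics/place.png

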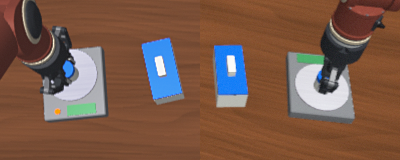

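The vial is over the middle of the pan and held upright, with its full weight (3.1 N) still in the gripper. I'll lower it until contact, then release.

```bash
python3 - <<'E'
from h import *
x,y,z=.561,.2764,.0702; f=fz()
for k in range(8):
    z-=.0005; arm.line_to([x,y,z],.02); d=fz()-f
    if d>1.2: break
print("z",z,"d",d)
arm.move_gripper(.62); arm.line_to([x,y,.2],.12); goto((.5,.0,.3),0); arm.pause(.5)
i=snapshot("top"); s=snapshot("scene")
for n,im in(("top",i),("scene",s)):
    m=cv2.inRange(cv2.cvtColor(im,cv2.COLOR_BGR2HSV),(100,120,120),(118,255,255))
    for b in blobs(m,60):
        c,q,_=rect(n,b,.08); 
        if .2<c[1]<.36 and .4<c[0]<.7: print(n,"cap",c.round(4),np.round(q,1))
cv2.imwrite("pics/end.png",np.vstack([i[120:340,60:560],s[170:390,120:620]])); print(arm.read_time())
E
```

```text
z 0.0692 d 4.554801218536468
top cap [0.5655 0.2815] [17.7 34. ]
scene cap [0.5656 0.2774] [34.1 42. ]
39.3583
```

View pics/end.png

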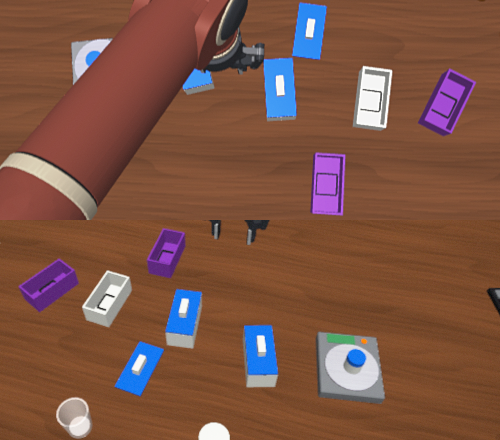

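The vial stands upright in the middle of the pan, at about (355,360) in the lower crop. All three cases are upright, and the robot is clear of everything.

```bash
python3 -c "
from station import ticket; print(ticket.finish_job())"
```

```text
the job is handed in; nothing more can be done
None
```

The job is handed in: the heavy case was the one at y ≈ −0.29 m, its vial stands upright on the middle of the scale's pan, and all three cases are upright on the desk, at about 39 s of the 72 s allowed.

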